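Load the test kiln and step its dial four clicks

TASK

Get the little test kiln ready to fire: lift the jar that was left on the controller box off and stand it upright in the empty bay of the wooden tray, then push the kiln's shuttle car along its rails until its door is fully home against the kiln. Last of all, click the controller's dial exactly four clicks clockwise from where it stands and let go; leave the bottle, the amber jar and the spatula where they are.

Things in the scene. Friction and masses are not known exactly. Their poses are not given: they have to be found in the camera images.
- jar_mid (a point): Centre (half-way up) of the loose white glazed screw-lid jar, 50 mm diameter, 85 mm tall, about 0.2 kg, upright. It starts standing on the controller box beside the dial, so close that an open gripper at the dial would hit it.
- controller: Fixed flat grey controller box, 150 (x) x 220 (y) x 60 mm high; origin at the centre of its underside. The dial's axis is at (0, +48 mm), the jar stands on the other half, near (0, -65 mm). Its place is swapped with the tray's in some starts.
- dial_grip (a point): Point on the axis of the black dial, 93.5 mm above the bench, inside its finger bar and 10 mm below the bar's top. The dial is a skirt of 88 mm diameter whose top is 71.5 mm above the bench, carrying an upright finger bar 64 mm long, 14 mm wide and 32 mm high, top 103.5 mm above the bench. This point's x axis lies along the bar and points towards the white pointer line; z is up.
- dial_pointer (a point): Outer end of the white pointer line on the dial's skirt, 40 mm from the dial's axis, 72.5 mm above the bench; it turns with the dial. Twelve black tick marks, 30 degrees apart, surround the dial.
- dial (a joint): Dial angle in rad, growing clockwise seen from above. A spring detent gives click stops every 30 degrees (0.5236 rad), ten positions from 0 to 4.71 rad with dead stops just beyond; it starts at one of the first three positions (0 to 2). It takes about 0.1 N m to leave a stop; let go between two stops, it snaps into the nearer one.
- kiln: Fixed grey box-shaped test kiln with its track, all one piece. Origin on the bench under the middle of the kiln's mouth; +x points into the kiln along the track (the direction to push), z up. The kiln box covers x 0 to 260 mm, y -125 to 125 mm and is 241 mm high (plus a small vent on top); the track with two rails covers x -295 to 0 mm, 110 mm wide, 28 mm high.
- bar_mid (a point): Middle of the car's steel push bar: 160 mm long across the track, 14 mm thick (x), 22 mm high, centre 90 mm above the bench, with free air below; rods at its ends join it to the door, 83 mm clear behind it. The point's x axis is the push direction. A short shoe under the bar guides the car: pushed about 20 mm or more off the middle it twists and binds; at the middle it runs freely.
- door_mid (a point): Centre of the car's door panel, 30 mm thick, 190 mm wide, 150 mm high (top 185 mm above the bench), rising at the push bar's side of the car's deck; four upright terracotta test tiles, fixed to the car, stand on the deck behind it.
- car (a joint): Travel of the car towards the kiln in m: 0 fully out, 0.14 fully home against a dead stop (the door closed on the kiln's mouth). Moving it takes about 3 N plus 6 N per m/s; it stays where it is left. The shoe has about half a millimetre of side play, so the car can twist by about 2 degrees.
- tray: Fixed open wooden tray, 150 (x) x 220 (y) mm, walls 6 mm thick and 32 mm high, floor 6 mm thick; origin at the centre of its underside. A wall across it makes two bays: the +y bay is empty, the -y bay is filled by a plaster mould 51 mm high.
- bay (a point): Centre of the empty bay's floor, 6 mm above the bench. The bay is 138 mm (tray x) by 101 mm (tray y) inside.
- glaze_bottle: Bystander: white bottle, 64 mm diameter, 170 mm tall, beyond the end of the tray's and controller's row; origin at the centre of its underside.
- rib_tool: Bystander: wooden-handled spatula 200 mm long lying flat, about 26 mm high at most; origin under its middle, x axis along it.
- small_jar: Bystander: amber jar 48 mm diameter, 60 mm tall, standing between the push bar and the controller and tray; origin under its centre.
Things that resemble listed ones, but are neither listed nor needed, are in the scene too. What is shaped like the part that bears jar_mid but pink is not meant.

How it is judged:
By the outcome, as a careful person would: the job done as asked, in the order asked, and still so for the second after the job is handed in, with the robot touching nothing.
It also fails if it takes over 72 s, if anything falls off the work surface, if the arm or the gripper's body presses on something with over 40 N, if the wrist force passes 120 N, or if a joint passes its speed limit or range.

ROBOT

A 7-joint arm with a two-finger parallel gripper is mounted at the origin on the work surface. World frame = base frame: x ahead of the robot, y to its left, z up, the work surface at z = 0. Lengths are in m, angles in rad, forces in N, time in s.
With the tool pointing down it reaches from about 0.425 to 0.925 m from the base axis. Payload 6.8 kg.
Tool frame: the origin (TCP) lies between the finger pads; the fingertips stand r.tip_reach ahead of it and the grasp point (between the pads) lies 11 mm behind it (r.tip_reach is the distance from the TCP to the fingertips, in m); z points along the fingers, y is the direction in which the jaws open and shut (so a half turn about z gives the same grasp; the last joint's range is limited). The gripper opens to 85 mm and grips with 20 to 120 N. Pads are 22 mm wide; open, the fingers measure 114 mm over their backs; the gripper's body (76 mm by 85 mm) begins 54 mm behind the grasp point. The pads swing forward as they close: fully open they stand 13 mm farther back than shut.
Start: joints at [1.143, 0.477, 0.022, 1.555, -0.011, 1.109, -0.083], TCP at [0.212, -0.641, 0.239] pointing down, gripper open.
Joint ranges: [-2.96, 2.96], [-0.34, 2.1], [-1.41, 1.46], [0.24, 2.44], [-1.37, 4.51], [0.17, 1.92], [-2.96, 2.96]. Speed limits (rad/s): [2.39, 2.39, 3.14, 3.14, 3.14, 3.14, 3.14].

INTERFACE

Orientations are given as a rotation vector (axis times angle).
In Python, from bench import r, eyes, spotter gives the robot as it stands.
- The arm moves only by the tool carry_out, never from a script. Its argument "series" is text: rows parted by semicolons, each of 5 numbers parted by spaces: the shift along the tool's x, y, z in cm, then the turn about the tool's z in rad, then the opening, from 0 (shut) to 1 (fully open). In form: x y z yaw gripper; .... A call has 1 to 8 rows; each row shifts and turns the commanded pose from where the row before left it, along the tool's axes as they then stand; what a row does not reach is not made up. A row lasts 1/8 s, in which the tool goes at most 62.5 mm and 10.7 degrees, less where a joint would pass 70% of its speed; a pose out of reach is approached as far as the arm can. A call with a gripper value outside its range is refused whole. The fingers move at their own pace and stop on an object; "grip_force" is the grip in N (left out, the last holds). Time passes only in rows, so rows that do not move let the fingers close. It gives the time, the measured TCP pose, the force and the opening at its end, in the units of the state.
- r.get_obs(): the state, without advancing time (a new reading comes with each control period).
- eyes.grab_frame(name): name is "scene" or "top" or "wrist"; returns a dict with "color" (420x560x3 uint8, blue, green, red), "intrinsics" (3x3 intrinsics, pixels), "R" (3x3) and "t" (3): a world point X has camera coordinates R X + t; the wrist camera has in their place "T_tool_cam" (4x4, takes a point from camera to tool coordinates, whose origin is the TCP and whose axes are the flange's). Camera axes: x right, y down, z forward; pixel columns grow to the right and rows downward; lengths in m; the calibration is good to about 2 mm. A picture is of the moment at which its call begins: read the wrist's pose just before it. There is no depth.
- r.hand_in(): hands the job in, once; it reports no verdict.
Trained networks look in a picture, given as the dict that the camera call returned (one of the last four; its "shot" number tells which), for a name from the list of things; names that differ only in an ending like _2 or _b are one class to them, and where a whole thing is asked for, a point or a joint stands for the part that bears it (a point fixed in the world has none). Each returns a list of dicts, best first, with "confidence" (0 to 1); they miss things now and then, are a little off and sometimes report something else, mostly with a low value. They report only what shows in the picture. A call takes as long as a camera call. They do not tell look-alikes from the thing itself.
- spotter.search_frame(picture, query): "uv" ([column, row] in pixels, amid what is visible of it).
- spotter.trace(picture, query): "pixels" (420x560 bool, what is visible of it) and "uv" ([column, row] in pixels, amid what is visible of it).
- spotter.mark_of(picture, query): "uv" ([column, row] in pixels: a listed point, or the origin of a listed thing).
The state is a dict: "clock": time; "joints": joint angles; "qvel": joint speeds; "tau": joint torques, N m; "tcp_pos": TCP position; "orientation": TCP orientation; "contact_force": force on the tool from outside, world axes, zero at the start; "moment": the same for the moment, N m; "grip_width": finger opening in m.
Only numpy, scipy, OpenCV 4.12 (cv2) and the standard library are available. Lean on these libraries where they do the work, as an engineer would, in place of code of your own. Each camera call takes 0.05 s, during which the arm holds its last target.

## Working session

There is one attempt and no reset: what is moved stays moved. The work goes in short steps, Python scripts to look and compute and a tool call to move; the robot and the scene stay as the last step left them, time stands still between calls to the robot, and variables do not carry over. Pictures are saved under pics/ and viewed, and the job is handed in when it is done.

Besides the shell and the picture viewer there is one more tool, called after "Call:" as name(argument=value, ...) on one line, values as JSON. carry_out: Moves the arm, as the interface text tells. Its arguments: {"type":"object","properties":{"series":{"type":"string"},"grip_force":{"type":"number"}},"required":["series"]}

```bash
ls; mkdir -p pics
cat > h.py <<'E'
import numpy as np, cv2
from bench import r, eyes, spotter
from scipy.spatial.transform import Rotation as Ro
def save(p,n): cv2.imwrite('pics/'+n+'.png',p['color'])
def at_z(p,uv,z):
    K=np.array(p['intrinsics']);R=np.array(p['R']);t=np.array(p['t'])
    d=R.T@np.linalg.inv(K)@np.array([uv[0],uv[1],1.]);c=-R.T@t
    return c+d*(z-c[2])/d[2]
def proj(p,X):
    q=np.array(p['intrinsics'])@(np.array(p['R'])@np.array(X)+np.array(p['t']));return q[:2]/q[2]
def tri(p1,u1,p2,u2):
    P=[np.array(p['intrinsics'])@np.c_[np.array(p['R']),np.array(p['t'])] for p in (p1,p2)]
    X=cv2.triangulatePoints(P[0],P[1],np.array(u1,float).reshape(2,1),np.array(u2,float).reshape(2,1))[:,0]
    return X[:3]/X[3]
E
python3 - <<'E'
from h import *
o=r.get_obs();print({k:np.round(v,3) for k,v in o.items()},r.tip_reach)
a=eyes.grab_frame('scene');b=eyes.grab_frame('top');save(a,'s0');save(b,'t0')
H=dict(jar_mid=.1025,controller=0,dial_grip=.0935,dial_pointer=.0725,kiln=0,bar_mid=.09,door_mid=.11,tray=0,bay=.006,glaze_bottle=0,rib_tool=0,small_jar=0)
for n,z in H.items():
    x=spotter.mark_of(a,n);y=spotter.mark_of(b,n)
    for l,p,q in(('S',a,x),('T',b,y)):
        for d in q[:3]: print(n,l,round(d['confidence'],2),np.round(d['uv'],1),np.round(at_z(p,d['uv'],z),4))
    if x and y: print('   tri',np.round(tri(a,x[0]['uv'],b,y[0]['uv']),4))
E
```

```text
pics
{'clock': np.float64(0.0), 'joints': array([ 1.143,  0.478,  0.022,  1.556, -0.011,  1.109, -0.083]), 'qvel': array([-0.   , -0.001, -0.001,  0.001, -0.   , -0.001, -0.   ]), 'tau': array([-0.0000e+00, -5.9644e+01,  1.6080e+00, -2.8120e+01,  1.2000e-02,
        9.0000e-03,  0.0000e+00]), 'tcp_pos': array([ 0.212, -0.64 ,  0.238]), 'orientation': array([-3.1e+00, -5.0e-01,  1.0e-03]), 'contact_force': array([ 0.132, -0.148, -0.317]), 'moment': array([ 0.018, -0.025,  0.004]), 'grip_width': np.float64(0.086)} 0.008
jar_mid S 0.94 [263.4 163.8] [ 0.4403 -0.118   0.1025]
jar_mid S 0.77 [187.2 253.6] [ 0.6647 -0.3154  0.1025]
jar_mid T 0.65 [296.2 298.7] [ 0.3814 -0.1205  0.1025]
jar_mid T 0.59 [377.9 190.4] [ 0.6486 -0.3108  0.1025]
jar_mid T 0.3 [352.5 293.9] [ 0.3974 -0.2505  0.1025]
   tri [ 0.3846 -0.118   0.0236]
controller S 0.9 [223.2 263.4] [ 0.6532 -0.2436  0.    ]
controller T 0.75 [350.5 201.3] [ 0.6452 -0.2582  0.    ]
   tri [ 0.6481 -0.2513 -0.0091]
dial_grip S 0.75 [239.5 239.9] [ 0.6405 -0.1954  0.0935]
dial_grip T 0.75 [333.1 187.9] [ 0.6534 -0.2025  0.0935]
dial_gr
[... 1016 characters left out ...]
] [ 0.7335 -0.0605  0.    ]
   tri [ 0.5058 -0.2194  0.167 ]
bay S 0.75 [207.7 179.1] [ 0.4039 -0.2688  0.006 ]
bay T 0.89 [353.9 294.3] [ 0.4015 -0.2677  0.006 ]
   tri [ 0.4017 -0.2687  0.0025]
glaze_bottle S 0.63 [301.3 288.1] [ 0.7403 -0.0619  0.    ]
glaze_bottle S 0.55 [187.5 183. ] [ 0.4057 -0.3244  0.    ]
glaze_bottle T 0.64 [278.6 167.1] [ 0.7333 -0.0632  0.    ]
   tri [ 0.7367 -0.0619 -0.0098]
rib_tool S 0.63 [137.4 263. ] [ 0.626  -0.4538  0.    ]
rib_tool T 0.64 [425.7 209.5] [ 0.6303 -0.4569  0.    ]
   tri [ 0.6287 -0.4534  0.0065]
small_jar S 0.89 [262.2 211.6] [ 0.5193 -0.1328  0.    ]
small_jar T 0.68 [301.9 247.2] [ 0.5173 -0.1329  0.    ]
   tri [ 0.5178 -0.1329 -0.0028]
```

View pics/s0.png

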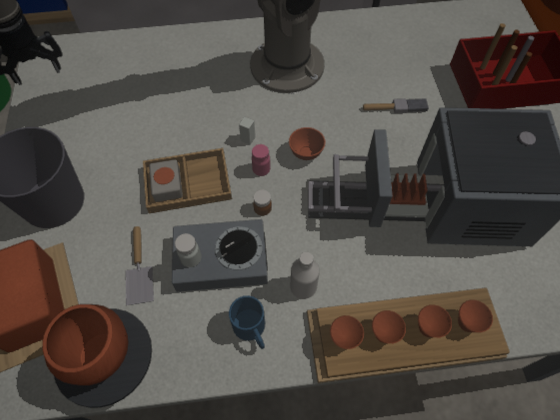

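View pics/t0.png

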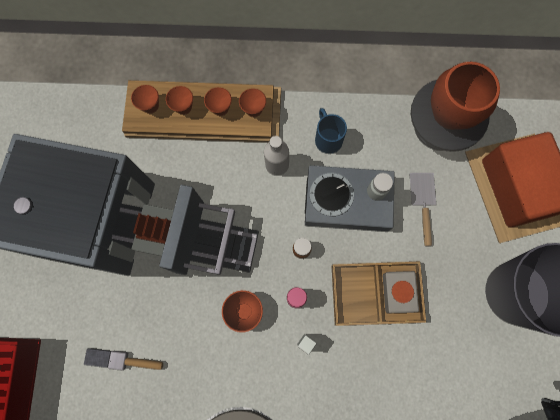

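Run:
```python
from h import *
a=eyes.grab_frame('scene');b=eyes.grab_frame('top')
X=tri(a,[187.2,253.6],b,[377.9,190.4]);print('jar',X)
c=a['color'][195:300,150:290];d=b['color'][140:240,290:410]
e=a['color'][120:250,290:430];f=b['color'][170:290,120:270]
def R(i): return cv2.resize(i,(400,300),interpolation=cv2.INTER_CUBIC)
cv2.imwrite('pics/c0.png',np.clip(np.vstack([np.hstack([R(c),R(d)]),np.hstack([R(e),R(f)])])*1.5,0,255).astype('uint8'))
for n in['jar_mid','bar_mid','dial','tray','controller','door_mid']:
  for l,p in(('S',a),('T',b)):
    for q in spotter.trace(p,n)[:2]:
        m=q['pixels'].astype('uint8');ct=max(cv2.findContours(m,0,1)[0],key=cv2.contourArea)
        print(n,l,round(q['confidence'],2),np.round(q['uv'],1),cv2.minAreaRect(ct),cv2.boundingRect(ct))
```

```text
jar [ 0.65470559 -0.31694874  0.08103971]
jar_mid S 0.96 [187.9 254.8] ((187.9500274658203, 249.35003662109375), (32.25522994995117, 21.187259674072266), 71.56504821777344) (176, 234, 25, 32)
jar_mid S 0.55 [264.6 161.4] ((261.0, 159.5), (31.0, 18.0), 90.0) (252, 144, 19, 32)
jar_mid T 0.86 [377.2 188.5] ((379.65386962890625, 186.7692413330078), (19.691856384277344, 28.28971290588379), 33.690067291259766) (367, 174, 26, 27)
jar_mid T 0.72 [294.3 299.1] ((296.0, 298.0), (22.0, 20.0), 90.0) (286, 287, 21, 23)
bar_mid S 0.71 [380.7 193.7] ((375.0411376953125, 177.93527221679688), (95.55786895751953, 98.81181335449219), 77.47119140625) (329, 129, 100, 98)
bar_mid T 0.77 [179.1 233. ] ((186.06393432617188, 232.5210723876953), (101.40018463134766, 84.35626983642578), 27.69947624206543) (132, 185, 103, 90)
bar_mid T 0.7 [330.3 194.5] ((331.5, 193.5), (33.0, 35.0), 90.0) (314, 177, 36, 34)
dial S 0.8 [238.5 248.5] ((238.5, 246.5), (33.0, 35.0), 90.0) (221, 230, 36, 34)
dial T 0.74 [328.8 193.2] ((331.5, 193.5), (33.0, 35.0), 90.0) (314, 177, 36, 34)
tray T 0.96 [378.6 294.6] ((378.7684936523
[... 250 characters left out ...]
73)
controller S 0.44 [240.9 246.2] ((238.0, 246.0), (34.0, 36.0), 90.0) (220, 229, 37, 35)
controller T 0.64 [348.  203.5] ((349.4706115722656, 198.61766052246094), (88.61387634277344, 62.07252502441406), 2.726310968399048) (305, 167, 90, 65)
door_mid S 0.6 [378.5 189.4] ((375.0147705078125, 178.56483459472656), (94.72085571289062, 99.06462860107422), 77.19573211669922) (329, 130, 100, 97)
door_mid T 0.9 [183.4 232.2] ((185.54457092285156, 232.12147521972656), (100.92508697509766, 85.62298583984375), 28.217357635498047) (132, 184, 104, 91)
door_mid T 0.45 [ 96.6 217.2] ((125.88888549804688, 215.24832153320312), (265.21697998046875, 118.11421203613281), 11.575188636779785) (0, 134, 258, 142)
```

View pics/c0.png

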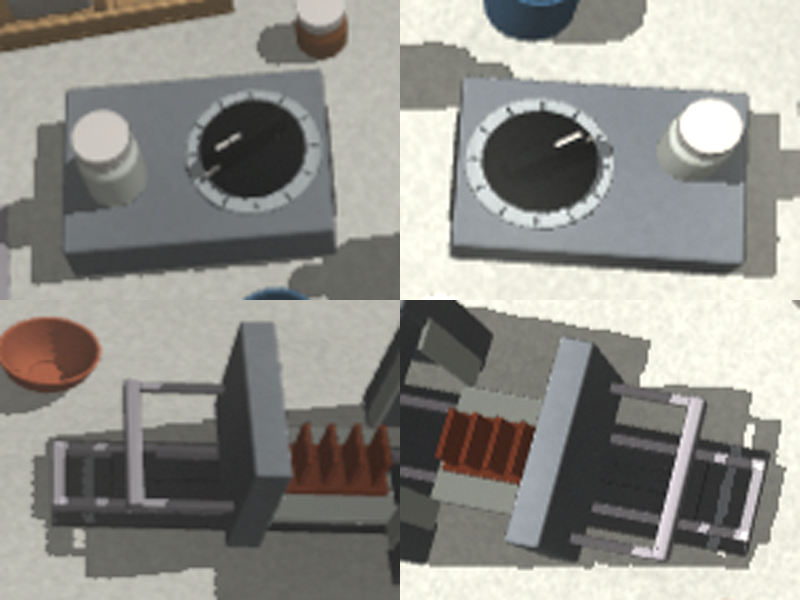

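```bash
cat >> h.py <<'E'
def plan(tgt,ydir=None):
    """tgt TCP pos; ydir wanted tool-y heading deg (world, mod 180). Prints yaw, then shift in present & turned axes (cm)"""
    o=r.get_obs();R=Ro.from_rotvec(o['orientation']).as_matrix();p=np.array(o['tcp_pos'])
    print('clk',round(float(o['clock']),2),'tcp',np.round(p,4),'F',np.round(o['contact_force'],1),'w',round(float(o['grip_width']),4),'j',np.round(o['joints'],2))
    h=np.degrees(np.arctan2(R[1,1],R[0,1]));print('y-head',round(h,1),'tilt',np.round(R[:,2],3))
    D=(np.array(tgt)-p)*100
    print('shift now',np.round(R.T@D,2))
    if ydir is not None:
        for k in(0,180):
            dy=-(ydir+k-h); dy=(dy+180)%360-180   # tool z down: yaw+ = heading falls
            R2=R@Ro.from_rotvec([0,0,np.radians(dy)]).as_matrix()
            print('yaw',round(np.radians(dy),3),'rows',round(abs(dy)/10.7,1),'then shift',np.round(R2.T@D,2),'yhead after',round(np.degrees(np.arctan2(R2[1,1],R2[0,1])),1))
E
python3 - <<'E'
from h import *
plan([.654,-.316,.238],0)
a=eyes.grab_frame('scene');b=eyes.grab_frame('top')
for p,u in((a,[[336.2,156],[337.3,208.8]]),(b,[[228.8,210.8],[217.5,271.2]])):
    e=[at_z(p,x,.101) for x in u];print(np.round(e,4),np.mean(e,0),np.linalg.norm(e[0]-e[1]))
E
```

```text
clk 2.0 tcp [ 0.2122 -0.6408  0.2393] F [ 0.8  1.1 -0. ] w 0.0857 j [ 1.14  0.48  0.02  1.56 -0.01  1.11 -0.08]
y-head -71.7 tilt [ 0.  0. -1.]
shift now [ 52.15 -16.94   0.13]
yaw -1.251 rows 6.7 then shift [32.48 44.18  0.13] yhead after -0.0
yaw 1.891 rows 10.1 then shift [-32.48 -44.18   0.13] yhead after 180.0
[[0.4383 0.0683 0.101 ]
 [0.591  0.0429 0.101 ]] [0.5146671  0.05562506 0.101     ] 0.15479087041964487
[[0.5842 0.0494 0.101 ]
 [0.4378 0.0663 0.101 ]] [0.51103335 0.0578442  0.101     ] 0.14738270324903335
```

Call:
carry_out(series="0 0 0 -0.179 1;0 0 0 -0.179 1;0 0 0 -0.179 1;0 0 0 -0.179 1;0 0 0 -0.179 1;0 0 0 -0.179 1;0 0 0 -0.177 1")

```text
clock: 2.98
tcp_pos: [0.2121, -0.6408, 0.2393]
orientation: [2.215, 2.228, -0.0]
contact_force: [0.4, 0.1, -0.1]
grip_width: 0.0855
```

Call:
carry_out(series="3.2 4.4 0 0 1;3.2 4.4 0 0 1;3.2 4.4 0 0 1;3.2 4.4 0 0 1;3.2 4.4 0 0 1;3.2 4.4 0 0 1;3.2 4.4 0 0 1;3.2 4.4 0 0 1")

```text
clock: 3.98
tcp_pos: [0.5655, -0.3839, 0.2394]
orientation: [2.222, 2.221, -0.0]
contact_force: [0.8, 0.4, 0.3]
grip_width: 0.0852
```

Run:
```python
from h import *
plan([.654,-.316,.238],0)
```

```text
clk 3.98 tcp [ 0.5655 -0.3839  0.2394] F [0.8 0.4 0.3] w 0.0852 j [ 0.74  0.51 -0.34  1.51  0.18  1.15  0.36]
y-head -0.0 tilt [ 0. -0. -1.]
shift now [6.8  8.85 0.14]
yaw -0.0 rows 0.0 then shift [6.79 8.85 0.14] yhead after -0.0
yaw 3.141 rows 16.8 then shift [-6.79 -8.85  0.14] yhead after 180.0
```

```bash
cat >> h.py <<'E'
def wrist():
    o=r.get_obs();w=eyes.grab_frame('wrist');T=np.eye(4);T[:3,:3]=Ro.from_rotvec(o['orientation']).as_matrix();T[:3,3]=o['tcp_pos']
    M=np.linalg.inv(T@np.array(w['T_tool_cam']));v=dict(w);v['R']=M[:3,:3];v['t']=M[:3,3];return w,v
E
python3 - <<'E'
from h import *
w,v=wrist();save(w,'w1');print(np.round(w['T_tool_cam'],3))
for n,z in(('jar_mid',.1025),('dial_grip',.0935),('dial_pointer',.0725),('controller',0)):
    for d in spotter.mark_of(w,n)[:2]: print(n,round(d['confidence'],2),np.round(d['uv'],1),np.round(at_z(v,d['uv'],z),4))
E
```

```text
[[ 0.    -0.963 -0.271  0.068]
 [ 1.    -0.     0.     0.   ]
 [-0.    -0.271  0.963 -0.135]
 [ 0.     0.     0.     1.   ]]
jar_mid 0.72 [394.5 117.8] [ 0.6571 -0.3137  0.1025]
dial_pointer 0.64 [396.1  23.6] [ 0.6614 -0.2373  0.0725]
controller 0.71 [356.1  53.3] [ 0.6443 -0.2468  0.    ]
controller 0.69 [124.7  80.9] [ 0.3934 -0.2743  0.    ]
```

View pics/w1.png

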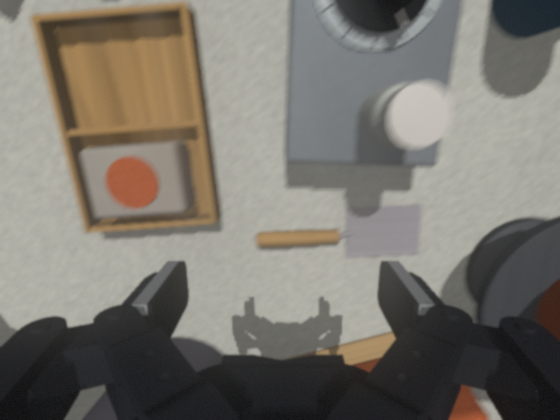

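Call:
carry_out(series="3.5 4.5 0 0 1;3.4 4.5 0 0 1;0 0 0 0 1")

```text
clock: 4.6
tcp_pos: [0.6569, -0.3114, 0.2391]
orientation: [-2.214, -2.227, -0.005]
contact_force: [-0.5, -0.1, -0.4]
grip_width: 0.0856
```

Run:
```python
from h import *
w,v=wrist();save(w,'w2');plan([.655,-.315,.097],0)
for n,z in(('jar_mid',.1025),('dial_grip',.0935),('dial_pointer',.0725),('controller',0)):
    for d in spotter.mark_of(w,n)[:2]: print(n,round(d['confidence'],2),np.round(d['uv'],1),np.round(at_z(v,d['uv'],z),4))
```

```text
clk 4.65 tcp [ 0.6547 -0.3148  0.239 ] F [-0.4 -0.2  0.1] w 0.0856 j [ 0.59  0.59 -0.35  1.39  0.21  1.2   0.22]
y-head 0.1 tilt [-0.     0.001 -1.   ]
shift now [-0.03  0.03 14.2 ]
yaw 0.002 rows 0.0 then shift [-0.03  0.03 14.2 ] yhead after 0.0
yaw -3.14 rows 16.8 then shift [ 0.03 -0.03 14.2 ] yhead after -180.0
jar_mid 0.73 [ 71.5 194.4] [ 0.4738 -0.3057  0.1025]
dial_grip 0.73 [268.   67.5] [ 0.6449 -0.2015  0.0935]
dial_pointer 0.8 [285.8 113.8] [ 0.6598 -0.2369  0.0725]
controller 0.97 [271.3 125.9] [ 0.6443 -0.2486  0.    ]
controller 0.17 [ 71.4 190.7] [ 0.4057 -0.3247  0.    ]
```

View pics/w2.png

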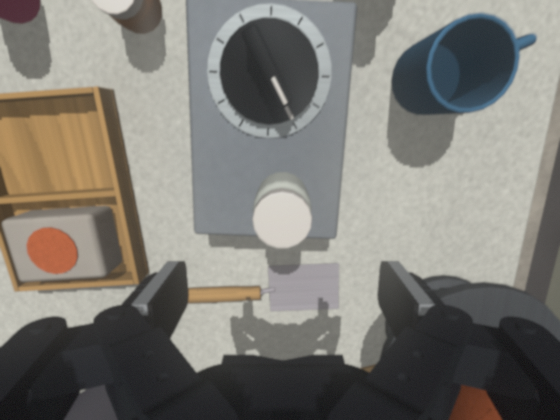

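Run:
```python
from h import *
w,v=wrist();
print(at_z(v,[282,217],.145))
g=np.array([.6468,-.2020]);q=at_z(v,[293,126],.0725);print('ptr end',q)
for u in([270,71],): print('skirt ctr',at_z(v,u,.066))
for q in spotter.trace(w,'jar_mid'):
    print(q['confidence'],q['uv'],cv2.boundingRect(q['pixels'].astype('uint8')))
```

```text
[ 0.65213278 -0.3202438   0.145     ]
ptr end [ 0.66226327 -0.25562574  0.0725    ]
skirt ctr [ 0.64171031 -0.20822149  0.066     ]
0.77 [18.6, 6.1] (0, 0, 41, 17)
0.7 [286.0, 202.4] (259, 163, 60, 75)
```

Call:
carry_out(series="-0.2 -0.1 4 0 1;0 0 4 0 1;0 0 3 0 1;0 0 2 0 1;0 0 1.2 0 1;0 0 0 0 1")

```text
clock: 5.7
tcp_pos: [0.653, -0.3179, 0.097]
orientation: [-2.221, -2.221, 0.0]
contact_force: [0.4, 0.3, 0.8]
grip_width: 0.0853
```

Run:
```python
from h import *
w,v=wrist();save(w,'w3');plan([.653,-.317,.097],0)
s=eyes.grab_frame('scene');cv2.imwrite('pics/s3.png',cv2.resize(s['color'][150:320,100:330],None,fx=3,fy=3))
```

```text
clk 5.75 tcp [ 0.6536 -0.318   0.098 ] F [-0.1 -0.1  0.3] w 0.0852 j [ 0.58  0.72 -0.32  1.51  0.26  0.96  0.18]
y-head -0.0 tilt [ 0.001 -0.    -1.   ]
shift now [ 0.1  -0.06  0.1 ]
yaw -0.0 rows 0.0 then shift [ 0.1  -0.06  0.1 ] yhead after 0.0
yaw 3.141 rows 16.8 then shift [-0.1   0.06  0.1 ] yhead after -180.0
```

View pics/w3.png

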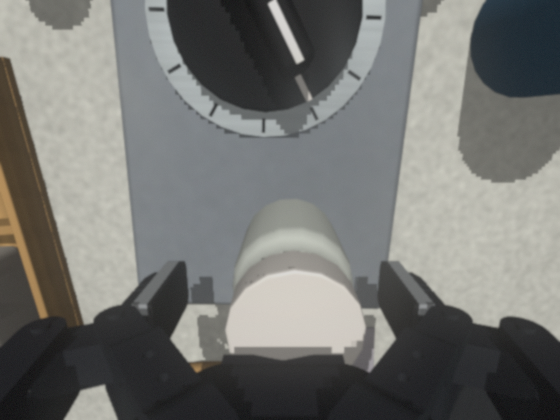

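View pics/s3.png

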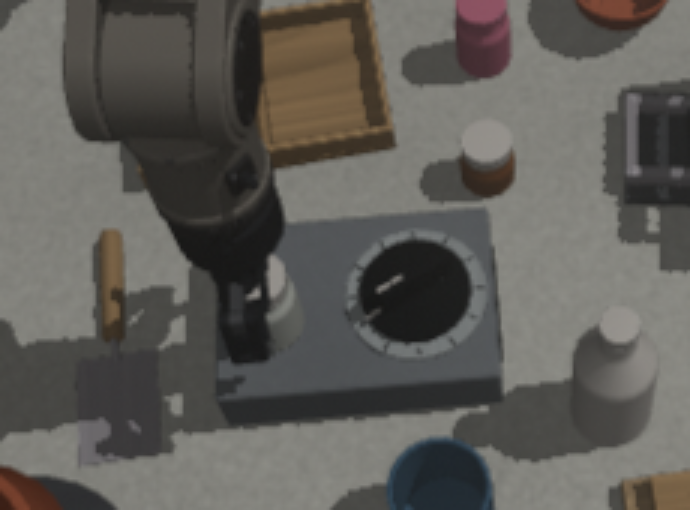

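Run:
```python
from h import *
w,v=wrist()
print(at_z(v,[295,318],.140), at_z(v,[294,200],.10),[proj(v,[.656,-.317,z]) for z in(.06,.145)])
```

```text
[ 0.6582498  -0.31373873  0.14      ] [ 0.65906366 -0.28276705  0.1       ] [array([285.66098107, 240.75877269]), array([288.55958826, 335.95342742])]
```

Call:
carry_out(series="0.2 0.35 0 0 1;0 0 0 0 0;0 0 0 0 0;0 0 0 0 0;0 0 0 0 0;0 0 0 0 0;0 0 0 0 0", grip_force=40)

```text
clock: 6.72
tcp_pos: [0.6571, -0.3158, 0.0977]
orientation: [2.221, 2.221, 0.001]
contact_force: [0.7, 0.9, 4.3]
grip_width: 0.0486
```

Call:
carry_out(series="0 0 -1 0 0;0 0 -3 0 0;0 0 -4 0 0;0 0 -2 0 0;0 0 0 0 0")

```text
clock: 7.35
tcp_pos: [0.6573, -0.316, 0.1986]
orientation: [2.22, 2.22, 0.001]
contact_force: [0.4, 0.4, -2.4]
grip_width: 0.0484
```

Run:
```python
from h import *
plan([.402,-.268,.2],0)
s=eyes.grab_frame('scene');cv2.imwrite('pics/s4.png',cv2.resize(s['color'][150:320,100:330],None,fx=3,fy=3))
b=eyes.grab_frame('top');cv2.imwrite('pics/t4.png',cv2.resize(b['color'][140:340,280:440],None,fx=3,fy=3))
for d in spotter.mark_of(b,'bay')[:2]: print(d['confidence'],d['uv'],at_z(b,d['uv'],.006))
for d in spotter.mark_of(s,'bay')[:2]: print(d['confidence'],d['uv'],at_z(s,d['uv'],.006))
```

```text
clk 7.35 tcp [ 0.6573 -0.316   0.1986] F [ 0.4  0.4 -2.4] w 0.0484 j [ 0.58  0.62 -0.34  1.43  0.22  1.12  0.2 ]
y-head -0.0 tilt [ 0.002 -0.001 -1.   ]
shift now [  4.8  -25.53  -0.2 ]
yaw -0.0 rows 0.0 then shift [  4.8  -25.53  -0.2 ] yhead after 0.0
yaw 3.141 rows 16.8 then shift [-4.8  25.53 -0.2 ] yhead after -180.0
0.69 [355.2, 294.5] [ 0.40112698 -0.27097906  0.006     ]
0.87 [206.5, 179.2] [ 0.40384898 -0.27205991  0.006     ]
0.18 [336.1, 184.7] [0.46487957 0.07269604 0.006     ]
```

View pics/s4.png

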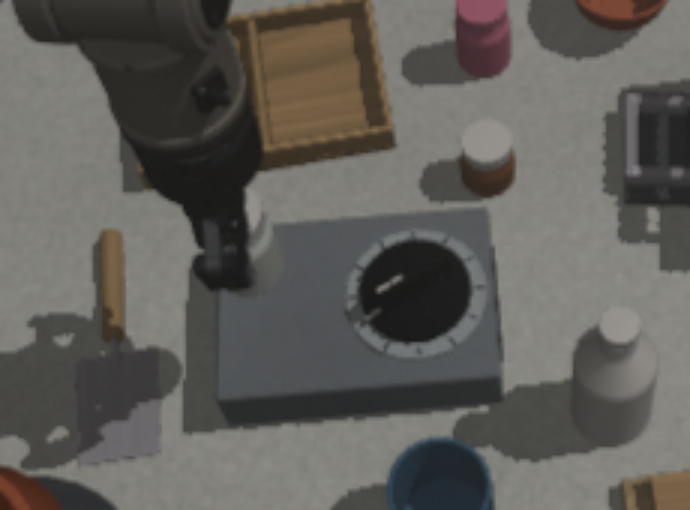

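View pics/t4.png

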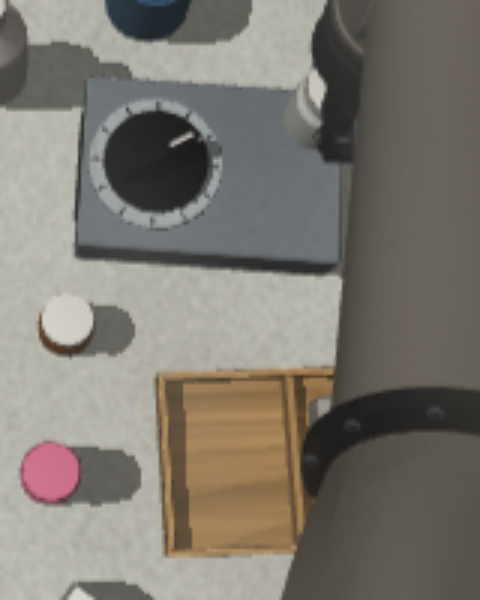

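Call:
carry_out(series="0.9 -4.3 0 0 0;0.9 -4.3 0 0 0;0.9 -4.3 0 0 0;0.8 -4.2 0 0 0;0.7 -4.2 0 0 0;0.5 -4.2 0 0 0;0 0 0 0 0")

```text
clock: 8.43
tcp_pos: [0.3977, -0.2686, 0.196]
orientation: [-2.222, -2.216, 0.004]
contact_force: [0.3, -0.1, -1.6]
grip_width: 0.0484
```

Run:
```python
from h import *
plan([.402,-.269,.045],0)
w,v=wrist();save(w,'w5')
b=eyes.grab_frame('scene');cv2.imwrite('pics/s5.png',cv2.resize(b['color'][100:300,120:320],None,fx=3,fy=3))
print(at_z(b,[0,0],.0)[:2], proj(v,[.402,-.269,.006]),[proj(v,[.402+i*.069,-.269+.0505,.006]) for i in(-1,1)])
```

```text
clk 8.43 tcp [ 0.3977 -0.2686  0.196 ] F [ 0.3 -0.1 -1.6] w 0.0484 j [ 0.81  0.24 -0.4   2.03  0.12  0.9   0.35]
y-head -0.1 tilt [-0.004  0.001 -1.   ]
shift now [-0.05  0.5  15.1 ]
yaw -0.002 rows 0.0 then shift [-0.05  0.5  15.1 ] yhead after 0.0
yaw 3.139 rows 16.8 then shift [ 0.05 -0.5  15.1 ] yhead after -180.0
[-0.44287463 -0.95652672] [287.43411074 189.30198936] [array([218.16181863, 139.63919548]), array([357.01228655, 139.32568787])]
```

View pics/w5.png

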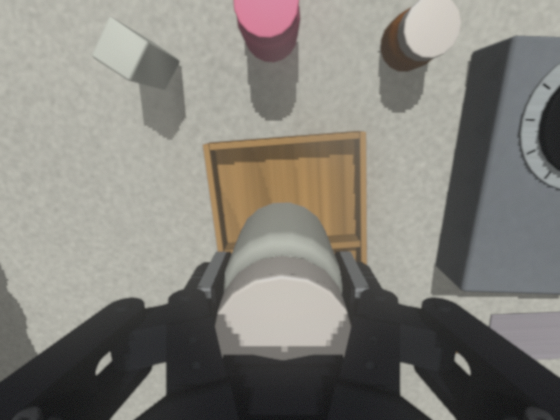

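View pics/s5.png

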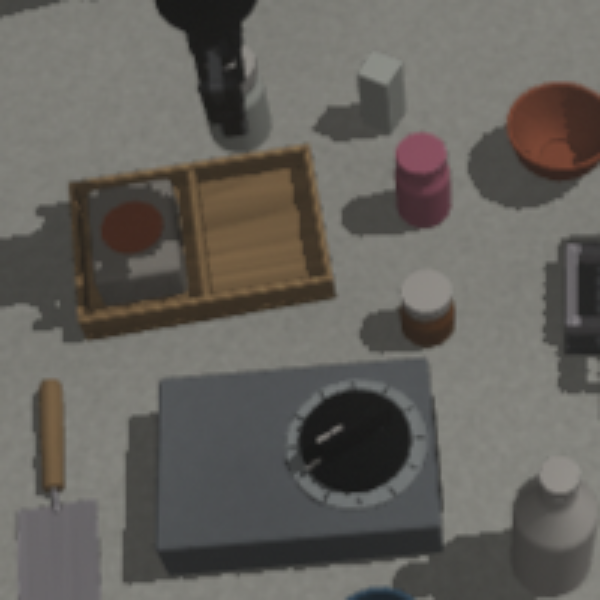

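Call:
carry_out(series="-0.2 0.4 4 0 0;0 0 4 0 0;0 0 3.5 0 0;0 0 2.3 0 0;0 0 0.8 0 0;0 0 0.2 0 0;0 0 0.2 0 0")

```text
clock: 9.4
tcp_pos: [0.4067, -0.2711, 0.048]
orientation: [2.22, 2.22, 0.001]
contact_force: [-0.1, -1.2, -1.1]
grip_width: 0.0485
```

Run:
```python
from h import *
plan([.402,-.27,.0437],0)
b=eyes.grab_frame('scene');cv2.imwrite('pics/s6.png',cv2.resize(b['color'][100:300,120:320],None,fx=3,fy=3))
```

```text
clk 9.4 tcp [ 0.4067 -0.2711  0.048 ] F [-0.1 -1.2 -1.1] w 0.0485 j [ 0.73  0.48 -0.32  2.12  0.27  0.58  0.21]
y-head 0.0 tilt [ 0.002 -0.001 -1.   ]
shift now [ 0.11 -0.47  0.43]
yaw 0.0 rows 0.0 then shift [ 0.11 -0.47  0.43] yhead after -0.0
yaw -3.142 rows 16.8 then shift [-0.11  0.47  0.43] yhead after 180.0
```

View pics/s6.png

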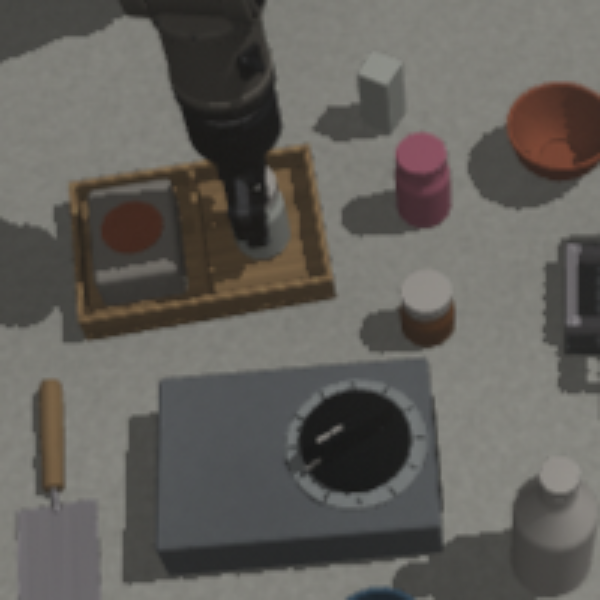

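Call:
carry_out(series="0 -0.2 0.2 0 0;0 -0.1 0.15 0 0;0 0 0.1 0 0;0 0 0 0 0")

```text
clock: 9.95
tcp_pos: [0.4025, -0.271, 0.0436]
orientation: [2.222, 2.221, -0.001]
contact_force: [-2.9, 1.4, 9.5]
grip_width: 0.0485
```

Call:
carry_out(series="0 0 0 0 1;0 0 0 0 1;0 0 0 0 1;0 0 0 0 1;0 0 -1.5 0 1;0 0 -3 0 1;0 0 -4 0 1;0 0 -4 0 1")

```text
clock: 10.95
tcp_pos: [0.4027, -0.2706, 0.1699]
orientation: [2.221, 2.221, 0.0]
contact_force: [0.1, -1.0, -0.0]
grip_width: 0.0854
```

Call:
carry_out(series="0 0 -4 0 1;0 0 -3 0 1;0 0 -1 0 0;0 0 0 0 0")

```text
clock: 11.45
tcp_pos: [0.4027, -0.2708, 0.2482]
orientation: [2.221, 2.221, 0.0]
contact_force: [0.7, -0.8, 0.2]
grip_width: 0.0514
```

Run:
```python
from h import *
plan([.50,-.03,.24],83)
w,v=wrist();save(w,'w7')
b=eyes.grab_frame('scene');cv2.imwrite('pics/s7.png',cv2.resize(b['color'][100:300,120:320],None,fx=3,fy=3))
```

```text
clk 11.45 tcp [ 0.4027 -0.2708  0.2482] F [ 0.7 -0.8  0.2] w 0.0514 j [ 0.83  0.18 -0.41  1.96  0.09  1.01  0.38]
y-head -0.0 tilt [ 0.001 -0.001 -1.   ]
shift now [24.08  9.72  0.81]
yaw -1.449 rows 7.8 then shift [-6.72 25.09  0.81] yhead after 83.0
yaw 1.693 rows 9.1 then shift [  6.72 -25.09   0.81] yhead after -97.0
```

View pics/s7.png

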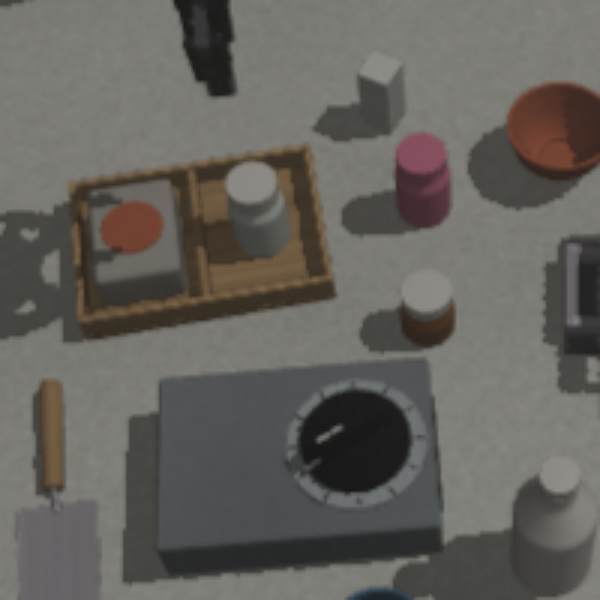

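View pics/w7.png

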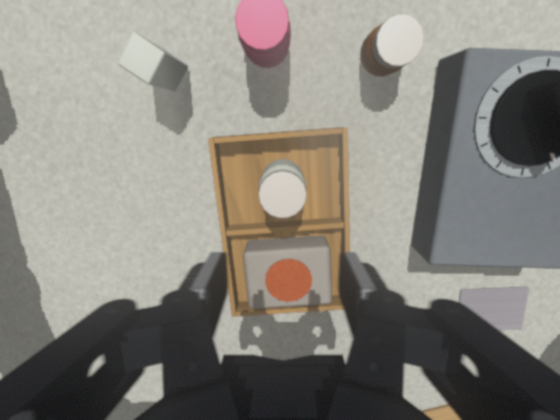

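Call:
carry_out(series="4.2 2 0 0 0;4.2 2 0 0 0;4.2 2 0 0 0;4.2 2 0 0 0;4.2 2 0 0 0;0 0 0 0.14 0;0 0 0 0 0")

```text
clock: 12.42
tcp_pos: [0.502, -0.0603, 0.2464]
orientation: [-2.367, -2.062, 0.003]
contact_force: [0.8, 0.2, -0.0]
grip_width: 0.0002
```

Run:
```python
from h import *
plan([.505,-.02,.24],-8)
w,v=wrist();save(w,'w8')
a=eyes.grab_frame('scene');
for n,z in(('bar_mid',.09),('door_mid',.11),('kiln',0)):
  for p,q in((w,v),(a,a)):
    for d in spotter.mark_of(p,n)[:2]: print(n,round(d['confidence'],2),np.round(d['uv'],1),np.round(at_z(q,d['uv'],z),4))
```

```text
clk 12.43 tcp [ 0.502  -0.0603  0.2464] F [ 0.8  0.2 -0. ] w 0.0002 j [ 0.47  0.24 -0.54  1.91  0.14  1.03 -0.28]
y-head -7.9 tilt [-0.003  0.    -1.   ]
shift now [ 4.04 -0.26  0.64]
yaw 0.002 rows 0.0 then shift [ 4.04 -0.27  0.64] yhead after -8.0
yaw -3.14 rows 16.8 then shift [-4.04  0.27  0.64] yhead after 172.0
bar_mid 0.59 [271.2  59.4] [0.5085 0.0572 0.09  ]
bar_mid 0.81 [336.6 187.2] [0.5241 0.0547 0.09  ]
door_mid 0.64 [376.  179.6] [0.5267 0.1499 0.11  ]
kiln 0.59 [419.3 200.1] [0.5362 0.2836 0.    ]
```

View pics/w8.png

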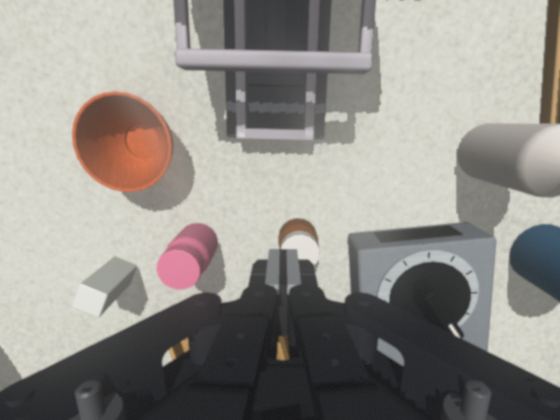

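Run:
```python
from h import *
w,v=wrist()
A=at_z(v,[177,53],.101);B=at_z(v,[371,58],.101);print(A,B,(A+B)/2,np.linalg.norm(A-B),np.degrees(np.arctan2(*(B-A)[[1,0]])))
# rails/track end cross bar
A=at_z(v,[237,134],.028);B=at_z(v,[315,135],.028);print(A,B,(A+B)/2,np.degrees(np.arctan2(*(B-A)[[1,0]])))
w2=cv2.resize(w['color'][0:150,150:400],None,fx=3,fy=3);cv2.imwrite('pics/w8b.png',w2)
```

```text
[0.43555591 0.06987026 0.101     ] [0.58980327 0.04438987 0.101     ] [0.51267959 0.05713007 0.101     ] 0.15633777582518857 -9.380079335452125
[ 0.46162539 -0.00083149  0.028     ] [ 0.54490714 -0.01364843  0.028     ] [ 0.50326627 -0.00723996  0.028     ] -8.749098526104614
```

View pics/w8b.png

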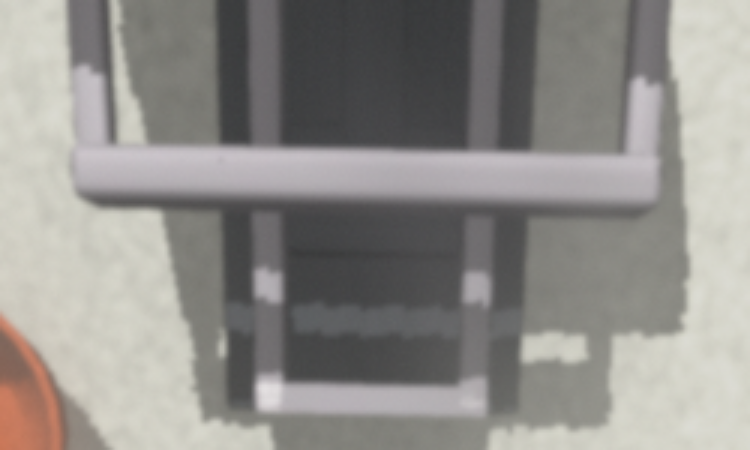

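Call:
carry_out(series="0 0 0 0.017 0;3 0 2 0 0;2.8 0 4 0 0;0 0 4 0 0;0 0 4 0 0;0 0 2.4 0 0;0 0 0 0 0")

```text
clock: 13.75
tcp_pos: [0.5105, -0.0035, 0.0823]
orientation: [-2.387, -2.039, 0.004]
contact_force: [-0.1, 0.3, 1.0]
grip_width: 0.0002
```

Run:
```python
from h import *
plan([.5095,.037,.082],-9)
w,v=wrist();save(w,'w9')
s=eyes.grab_frame('scene');cv2.imwrite('pics/s9.png',cv2.resize(s['color'][100:270,260:460],None,fx=3,fy=3))
```

```text
clk 13.75 tcp [ 0.5105 -0.0035  0.0823] F [-0.1  0.3  1. ] w 0.0002 j [ 0.29  0.47 -0.49  2.04  0.34  0.71 -0.58]
y-head -9.0 tilt [-0.004  0.    -1.   ]
shift now [ 3.99 -0.73  0.04]
yaw 0.0 rows 0.0 then shift [ 3.99 -0.73  0.04] yhead after -9.0
yaw -3.142 rows 16.8 then shift [-3.99  0.73  0.04] yhead after 171.0
```

View pics/w9.png

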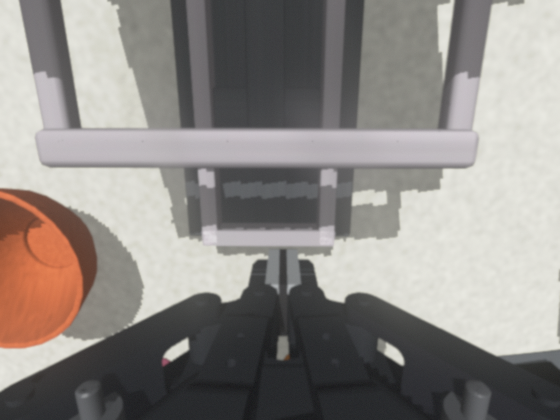

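View pics/s9.png

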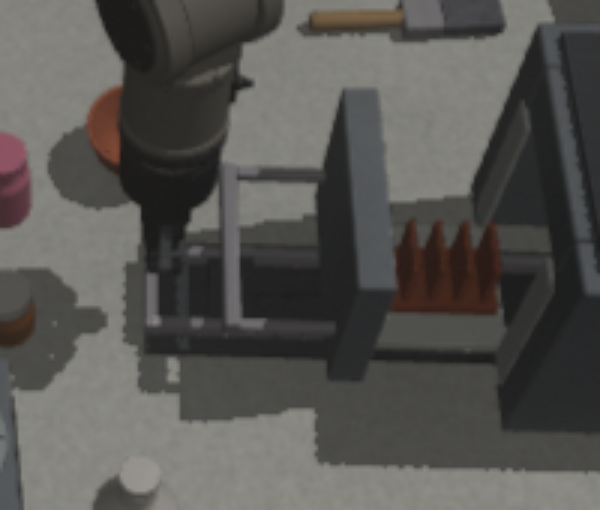

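Call:
carry_out(series="0.8 -0.8 0 0 0;1.2 0 0 0 0;1.5 0 0 0 0;1 0 0 0 0;1.5 0 0 0 0;1.5 0 0 0 0;0 0 0 0 0")

```text
clock: 14.72
tcp_pos: [0.5159, 0.0744, 0.0839]
orientation: [-2.385, -2.043, -0.003]
contact_force: [0.6, 0.3, 0.1]
grip_width: -0.0
```

Run:
```python
from h import *
plan([.5095,.037,.082],-9)
w,v=wrist();save(w,'w10')
```

```text
clk 14.72 tcp [0.5159 0.0744 0.0839] F [0.6 0.3 0.1] w -0.0 j [ 0.14  0.49 -0.5   2.02  0.35  0.72 -0.73]
y-head -8.8 tilt [ 0.001  0.002 -1.   ]
shift now [-3.79 -0.06  0.18]
yaw 0.003 rows 0.0 then shift [-3.79 -0.05  0.18] yhead after -9.0
yaw -3.139 rows 16.8 then shift [3.79 0.05 0.18] yhead after 171.0
```

View pics/w10.png

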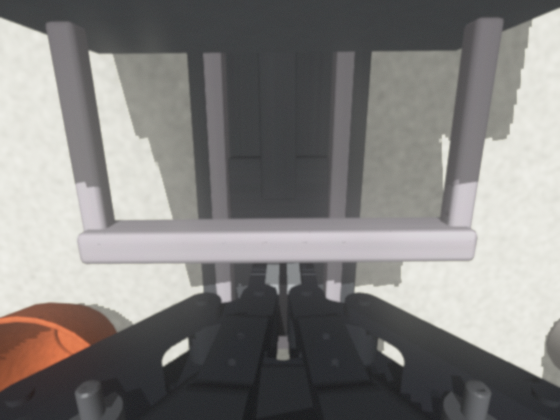

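Call:
carry_out(series="1.5 -0.1 0 0 0;1.5 -0.1 0 0 0;1.5 0 0.1 0 0;1.2 0 0 0 0;0.8 0 0 0 0;0.5 0 0 0 0;0 0 0 0 0")

```text
clock: 15.65
tcp_pos: [0.5246, 0.1422, 0.0828]
orientation: [-2.388, -2.041, -0.001]
contact_force: [-0.6, -1.0, 0.7]
grip_width: 0.0001
```

Call:
carry_out(series="0.6 0 0 0 0;0.6 0 0 0 0;0.6 0 0 0 0;0 0 0 0 0")

```text
clock: 16.15
tcp_pos: [0.5267, 0.1503, 0.0827]
orientation: [2.389, 2.029, -0.019]
contact_force: [-5.7, -24.8, 16.7]
grip_width: 0.0004
```

Run:
```python
from h import *
plan([.5095,.037,.082],-9)
w,v=wrist();save(w,'w11')
s=eyes.grab_frame('scene');cv2.imwrite('pics/s11.png',cv2.resize(s['color'][100:270,260:460],None,fx=3,fy=3))
```

```text
clk 16.15 tcp [0.5267 0.1503 0.0827] F [ -5.7 -24.8  16.7] w 0.0004 j [-0.01  0.53 -0.49  1.96  0.37  0.76 -0.88]
y-head -9.3 tilt [-0.004 -0.013 -1.   ]
shift now [-11.46   0.14   0.22]
yaw -0.006 rows 0.0 then shift [-11.46   0.07   0.22] yhead after -9.0
yaw 3.136 rows 16.8 then shift [11.46 -0.07  0.22] yhead after 171.0
```

View pics/w11.png

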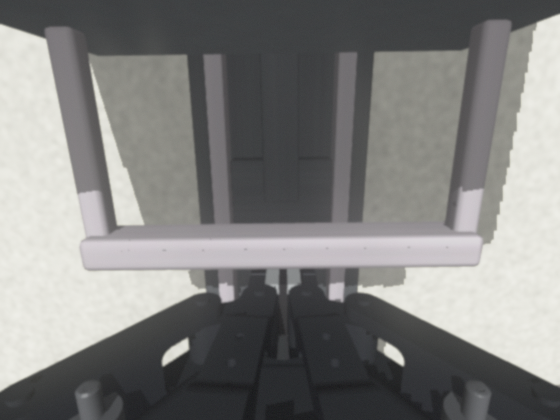

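View pics/s11.png

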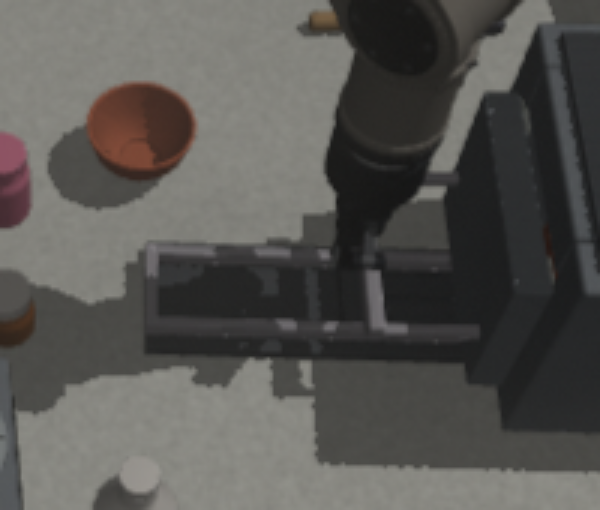

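Run:
```python
from h import *
s=eyes.grab_frame('scene');b=eyes.grab_frame('top')
A=cv2.resize(s['color'][120:240,390:490],(500,600),interpolation=cv2.INTER_CUBIC)
B=cv2.resize(b['color'][170:290,80:180][:, :60],(300,600),interpolation=cv2.INTER_CUBIC)
cv2.imwrite('pics/c12.png',np.clip(np.hstack([A,B])*2.,0,255).astype('uint8'))
for l,p in(('S',s),('T',b)):
  for n,z in(('bar_mid',.09),('door_mid',.11),('kiln',0)):
    for d in spotter.mark_of(p,n)[:1]: print(l,n,round(d['confidence'],2),np.round(d['uv'],1),np.round(at_z(p,d['uv'],z),4))
print(r.get_obs()['contact_force'],r.get_obs()['tcp_pos'])
```

```text
S bar_mid 0.63 [380.5 187.3] [0.5379 0.1622 0.09  ]
S door_mid 0.64 [300.1 285.9] [ 0.7752 -0.0738  0.11  ]
S kiln 0.8 [420.8 201.8] [0.5418 0.2862 0.    ]
T door_mid 0.26 [376.6 294.5] [ 0.3978 -0.3048  0.11  ]
[ -3.56020863 -24.84028222  15.06618679] [0.52669793 0.15033685 0.08268056]
```

View pics/c12.png

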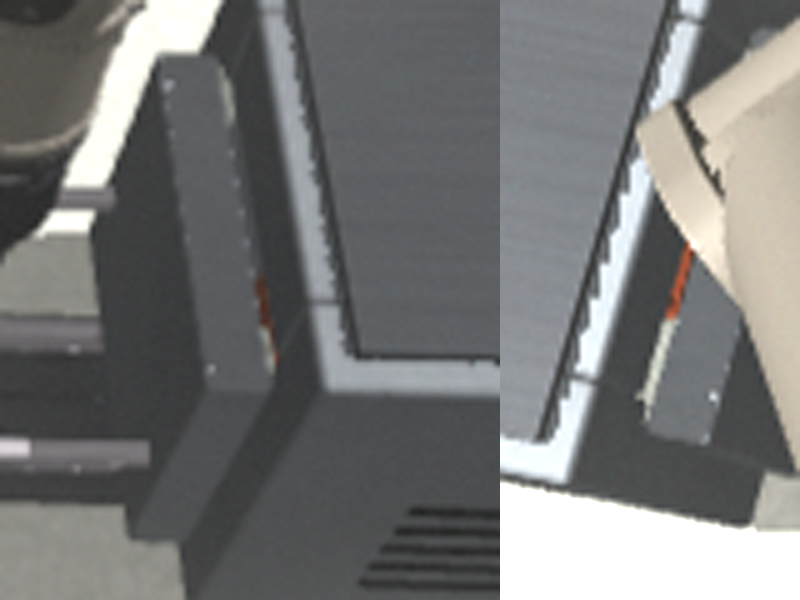

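Run:
```python
from h import *
s=eyes.grab_frame('scene');b=eyes.grab_frame('top')
d=np.array([.156,.988])
def f(n,p,u,z):
    X=at_z(p,u,z);print(n,np.round(X,4),'along',round(X[:2]@d,4),'across',round(X[0]*d[1]-X[1]*d[0],4))
f('S kiln corner',s,[455,198],.241);f('S kiln corner upper',s,[442,122],.241)
f('T kiln corner',b,[94.4,266],.241);f('T kiln upper',b,[118,172],.241)
f('S door top rear',s,[444.4,194],.185);f('S door top front',s,[432.4,194.5],.185)
f('T door top rear',b,[109.2,254],.185);f('T door top front',b,[121.5,258],.185)
f('T sliver far edge(z150?)',b,[108,250],.185)
o=r.get_obs();X=o['tcp_pos'];print('tcp along',X[:2]@d,'across',X[0]*d[1]-X[1]*d[0],'home door rear expected = mouth')
```

```text
S kiln corner [0.673  0.2612 0.241 ] along 0.3631 across 0.6241
S kiln corner upper [0.4728 0.2932 0.241 ] along 0.3635 across 0.4213
T kiln corner [0.4263 0.2975 0.241 ] along 0.3604 across 0.3747
T kiln upper [0.6289 0.2731 0.241 ] along 0.3679 across 0.5787
S door top rear [0.6295 0.2685 0.185 ] along 0.3635 across 0.58
S door top front [0.6274 0.2417 0.185 ] along 0.3367 across 0.5822
T door top rear [0.4586 0.2925 0.185 ] along 0.3606 across 0.4075
T door top front [0.4509 0.2646 0.185 ] along 0.3318 across 0.4042
T sliver far edge(z150?) [0.4673 0.2963 0.185 ] along 0.3656 across 0.4155
tcp along 0.23067638743977392 across 0.49691325022318034 home door rear expected = mouth
```

Call:
carry_out(series="0.4 0 0 0 0;0 0 0 0 0;0 0 0 0 0")

```text
clock: 17.12
tcp_pos: [0.5267, 0.1504, 0.0826]
orientation: [2.39, 2.024, -0.026]
contact_force: [-7.3, -33.0, 24.4]
grip_width: 0.0
```

Call:
carry_out(series="-1.5 0 0 0 0;-3 0 0 0 0;-3 0 0 0 0;0 0 -4 0 0;0 0 -5 0 0;0 0 -5 0 0;-4 0 -3 0 0;-4 0 0 0 0")

```text
clock: 18.12
tcp_pos: [0.5056, 0.0116, 0.2558]
orientation: [2.383, 2.043, 0.01]
contact_force: [0.4, -0.5, -1.1]
grip_width: -0.0001
```

Run:
```python
from h import *
s=eyes.grab_frame('scene');b=eyes.grab_frame('top')
A=cv2.resize(s['color'][120:240,390:490],(500,600),interpolation=cv2.INTER_CUBIC)
B=cv2.resize(b['color'][170:290,80:180][:, :60],(300,600),interpolation=cv2.INTER_CUBIC)
cv2.imwrite('pics/c13.png',np.clip(np.hstack([A,B])*2.,0,255).astype('uint8'))
plan([.645,-.203,.25])
w,v=wrist();save(w,'w13')
C=at_z(b,[331.5,193.5],.066),at_z(s,[238.5,246.5],.066);print('skirt ring centres',C)
```

```text
clk 18.23 tcp [0.5037 0.0066 0.2532] F [ 0.6  0.  -0.2] w -0.0001 j [ 0.35  0.23 -0.56  1.91  0.14  1.04 -0.43]
y-head -9.3 tilt [ 0.001 -0.001 -1.   ]
shift now [-18.41  17.32   0.36]
skirt ring centres (array([ 0.64656589, -0.20132729,  0.066     ]), array([ 0.6438202 , -0.20006257,  0.066     ]))
```

View pics/c13.png

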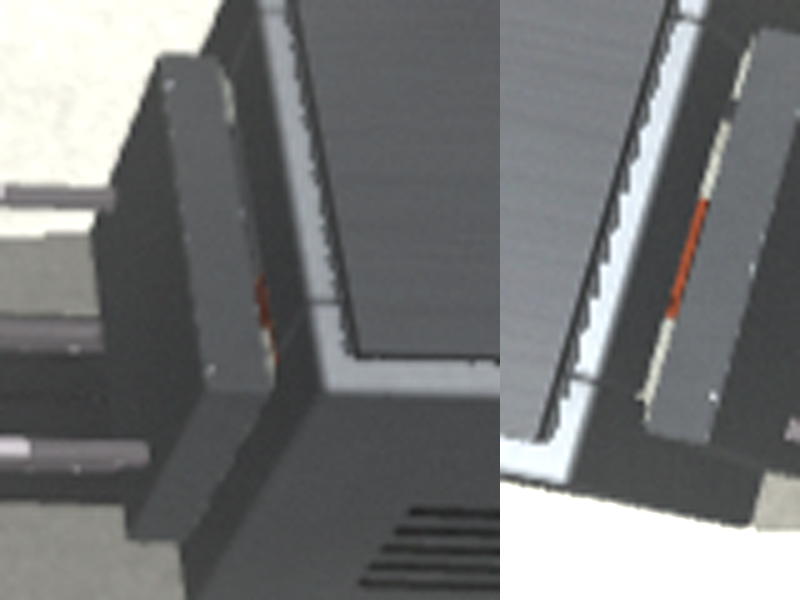

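View pics/w13.png

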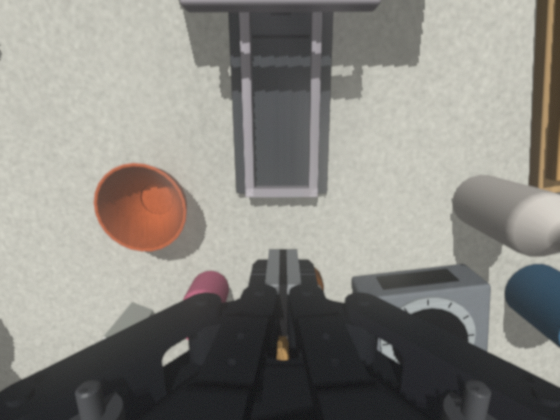

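Run:
```python
from h import *
plan([.68,-.285,.22],22)
```

```text
clk 18.27 tcp [0.5038 0.0091 0.253 ] F [ 0.7 -0.6  0.2] w 0.0 j [ 0.35  0.23 -0.56  1.91  0.14  1.04 -0.43]
y-head -9.1 tilt [ 0.001  0.    -1.   ]
shift now [-26.25  22.06   3.3 ]
yaw -0.543 rows 2.9 then shift [-33.87   5.31   3.3 ] yhead after 22.0
yaw 2.598 rows 13.9 then shift [33.87 -5.31  3.3 ] yhead after -158.0
```

Call:
carry_out(series="-4.4 3.7 0 0 0.6;-4.4 3.7 0 0 0.6;-4.4 3.7 0 0 0.6;-4.4 3.7 1 0 0.6;-4.4 3.7 1 0 0.6;-4.2 3.5 1.3 0 0.6;0 0 0 -0.18 0.6;0 0 0 -0.18 0.6")

```text
clock: 19.27
tcp_pos: [0.6816, -0.2808, 0.2183]
orientation: [-1.974, -2.441, -0.004]
contact_force: [-0.1, 1.1, -1.0]
grip_width: 0.0517
```

Call:
carry_out(series="0 0 0 -0.183 0.6;0 0 0 0 0.6")

```text
clock: 19.52
tcp_pos: [0.6812, -0.2808, 0.2191]
orientation: [-1.753, -2.606, -0.004]
contact_force: [0.2, -0.5, 0.4]
grip_width: 0.051
```

Run:
```python
from h import *
plan([.6455,-.2015,.15],22)
w,v=wrist();save(w,'w14')
for n,z in(('dial_grip',.0935),('dial_pointer',.0725),('controller',0)):
    for d in spotter.mark_of(w,n)[:2]: print(n,round(d['confidence'],2),np.round(d['uv'],1),np.round(at_z(v,d['uv'],z),4))
```

```text
clk 19.52 tcp [ 0.6812 -0.2808  0.2191] F [ 0.2 -0.5  0.4] w 0.051 j [ 0.63  0.65 -0.52  1.38  0.32  1.2   0.47]
y-head 22.2 tilt [ 0.001  0.003 -1.   ]
shift now [ 8.67 -0.33  6.93]
yaw 0.003 rows 0.0 then shift [ 8.67 -0.35  6.93] yhead after 22.0
yaw -3.139 rows 16.8 then shift [-8.67  0.35  6.93] yhead after -158.0
dial_grip 0.82 [280.1  94.4] [ 0.6466 -0.2001  0.0935]
dial_pointer 0.65 [280.4 145.8] [ 0.6619 -0.2375  0.0725]
controller 0.73 [264.  144.3] [ 0.6464 -0.2478  0.    ]
```

View pics/w14.png

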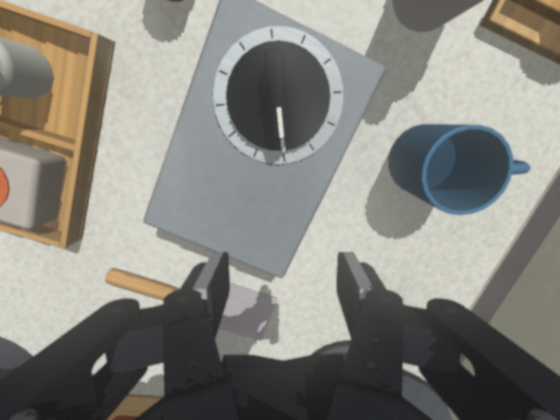

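Run:
```python
from h import *
w,v=wrist()
c=w['color'][15:175,200:360];c=cv2.resize(c,(600,600),interpolation=cv2.INTER_CUBIC)
cv2.imwrite('pics/c15.png',np.clip(c*1.0*np.where(c<60,3,1.2),0,255).astype('uint8'))
```

```text
(no output)
```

View pics/c15.png

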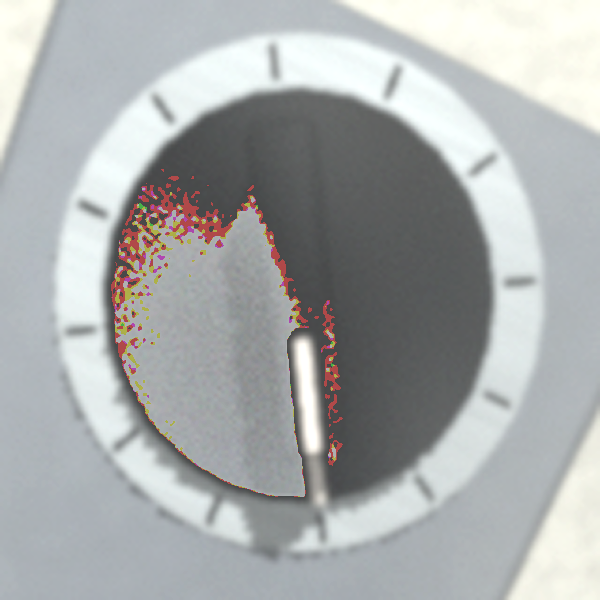

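Run:
```python
from h import *
w,v=wrist()
print(at_z(v,[279.7,93.7],.0615))
L=[at_z(v,[200+a/3.75,15+b/3.75],z)[:2] for a,b,z in((275,62,.0615),(322,527,.0615),(299,340,.1035),(313,450,.1035))]
for a,b in((0,1),(2,3)): d=L[b]-L[a];print(np.degrees(np.arctan2(d[1],d[0])),np.linalg.norm(d))
print((L[0]+L[1])/2)
plan([.645,-.2035,.15],28)
```

```text
[ 0.6443039  -0.19974671  0.0615    ]
-61.985531061687 0.10174982587677701
-60.48178256683114 0.02155426318082259
[ 0.64535349 -0.20187167]
clk 19.82 tcp [ 0.6804 -0.2828  0.2199] F [-0.2 -0.6 -0.2] w 0.051 j [ 0.63  0.65 -0.51  1.38  0.32  1.2   0.47]
y-head 22.1 tilt [ 0. -0. -1.]
shift now [ 8.68 -0.3   6.99]
yaw -0.104 rows 0.6 then shift [8.67 0.6  6.99] yhead after 28.0
yaw 3.038 rows 16.3 then shift [-8.67 -0.6   6.99] yhead after -152.0
```

Call:
carry_out(series="0 0 0 -0.1 0.6;4.4 0.35 0 0 0.6;4.4 0.35 2 0 0.6;0 0 3 0 0.6;0 0 0 0 0.6")

```text
clock: 20.45
tcp_pos: [0.6436, -0.2019, 0.1679]
orientation: [-1.62, -2.687, 0.003]
contact_force: [-0.1, -0.4, -0.6]
grip_width: 0.051
```

Run:
```python
from h import *
plan([.645,-.2015,.086],28)
w,v=wrist();save(w,'w16')
```

```text
clk 20.45 tcp [ 0.6436 -0.2019  0.1679] F [-0.1 -0.4 -0.6] w 0.051 j [ 0.59  0.61 -0.55  1.59  0.35  1.05  0.43]
y-head 27.8 tilt [-0.004  0.    -1.   ]
shift now [-0.05  0.17  8.19]
yaw -0.003 rows 0.0 then shift [-0.05  0.17  8.19] yhead after 28.0
yaw 3.139 rows 16.8 then shift [ 0.05 -0.17  8.19] yhead after -152.0
```

View pics/w16.png

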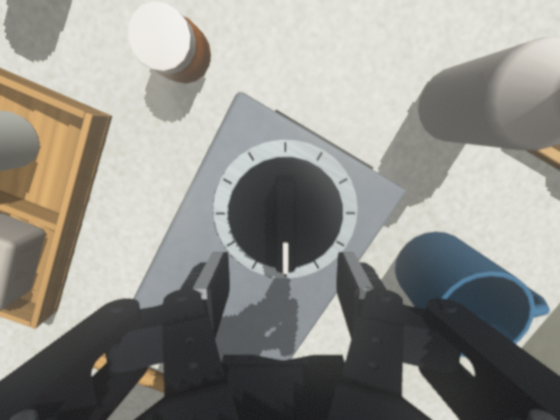

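Call:
carry_out(series="0 0.1 3 0 0.6;0 0 2.5 0 0.6;0 0 1.5 0 0.6;0 0 1.2 0 0.6;0 0 0 0 0.6")

```text
clock: 21.12
tcp_pos: [0.646, -0.2019, 0.0876]
orientation: [-1.622, -2.69, 0.0]
contact_force: [0.1, -0.0, -1.0]
grip_width: 0.0512
```

Run:
```python
from h import *
plan([.645,-.2015,.086],28)
w,v=wrist();save(w,'w17')
```

```text
clk 21.12 tcp [ 0.646  -0.2019  0.0876] F [ 0.1 -0.  -1. ] w 0.0512 j [ 0.56  0.69 -0.51  1.64  0.41  0.92  0.38]
y-head 27.8 tilt [-0.001  0.    -1.   ]
shift now [ 0.08 -0.07  0.16]
yaw -0.003 rows 0.0 then shift [ 0.08 -0.07  0.16] yhead after 28.0
yaw 3.138 rows 16.8 then shift [-0.08  0.07  0.16] yhead after -152.0
```

View pics/w17.png

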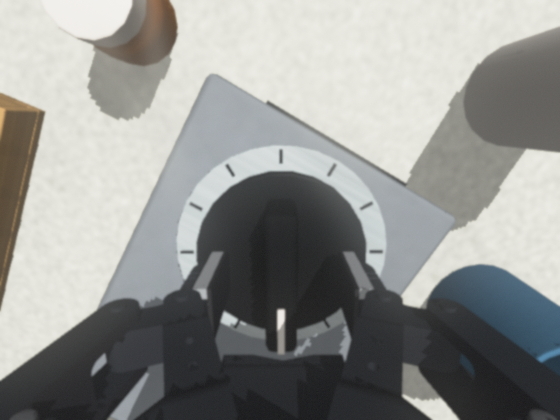

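Centred over the bar (bar column ~282, finger centre ~284). Closing.

Call:
carry_out(series="0.1 -0.1 0.1 0 0;0 0 0 0 0;0 0 0 0 0;0 0 0 0 0;0 0 0 0 0", grip_force=40)

```text
clock: 21.8
tcp_pos: [0.6449, -0.2014, 0.0875]
orientation: [1.622, 2.69, -0.0]
contact_force: [-2.5, -0.8, 6.1]
grip_width: 0.0131
```

Run:
```python
from h import *
plan([.645,-.2015,.086],28);print(r.get_obs()['moment'])
```

```text
clk 21.8 tcp [ 0.6449 -0.2014  0.0875] F [-2.5 -0.8  6.1] w 0.0131 j [ 0.56  0.69 -0.51  1.64  0.41  0.92  0.38]
y-head 27.8 tilt [ 0. -0. -1.]
shift now [-0.01  0.01  0.15]
yaw -0.003 rows 0.0 then shift [-0.01  0.01  0.15] yhead after 28.0
yaw 3.139 rows 16.8 then shift [ 0.01 -0.01  0.15] yhead after -152.0
[0.03853399 0.5053242  0.00937455]
```

Call:
carry_out(series="0 0 0 0.15 0;0 0 0 0.15 0;0 0 0 0.15 0;0 0 0 0.15 0;0 0 0 0.15 0;0 0 0 0.15 0;0 0 0 0.147 0;0 0 0 0 0")

```text
clock: 22.8
tcp_pos: [0.6449, -0.2014, 0.0875]
orientation: [2.749, 1.518, -0.0]
contact_force: [-2.4, 0.3, 5.9]
grip_width: 0.013
```

Run:
```python
from h import *
plan([.645,-.2015,.086],-32);print(r.get_obs()['moment'])
w,v=wrist();save(w,'w18')
```

```text
clk 22.8 tcp [ 0.6449 -0.2014  0.0875] F [-2.4  0.3  5.9] w 0.013 j [ 0.39  0.65 -0.26  1.65  0.21  0.86 -0.52]
y-head -32.2 tilt [ 0.    -0.001 -1.   ]
shift now [0.   0.02 0.15]
yaw -0.003 rows 0.0 then shift [0.   0.02 0.15] yhead after -32.0
yaw 3.139 rows 16.8 then shift [-0.   -0.02  0.15] yhead after 148.0
[0.00835269 0.57538216 0.02488539]
```

View pics/w18.png

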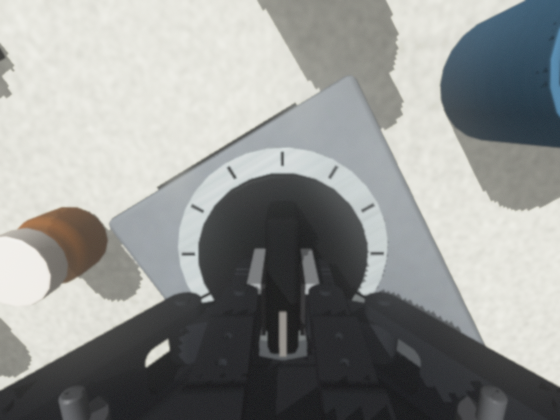

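Call:
carry_out(series="0 0 0 0.15 0;0 0 0 0.15 0;0 0 0 0.15 0;0 0 0 0.15 0;0 0 0 0.15 0;0 0 0 0.15 0;0 0 0 0.147 0;0 0 0 0 0")

```text
clock: 23.85
tcp_pos: [0.6448, -0.2014, 0.0875]
orientation: [3.14, -0.059, 0.0]
contact_force: [-2.6, -0.3, 5.9]
grip_width: 0.0131
```

Run:
```python
from h import *
plan([.645,-.2015,.086],-92);print(r.get_obs()['moment'])
w,v=wrist();save(w,'w19')
```

```text
clk 23.85 tcp [ 0.6448 -0.2014  0.0875] F [-2.6 -0.3  5.9] w 0.0131 j [ 0.21  0.64 -0.01  1.67  0.01  0.84 -1.4 ]
y-head -92.2 tilt [ 0.    -0.001 -1.   ]
shift now [0.02 0.01 0.15]
yaw -0.003 rows 0.0 then shift [0.02 0.01 0.15] yhead after -92.0
yaw 3.139 rows 16.8 then shift [-0.02 -0.01  0.15] yhead after 88.0
[0.06165312 0.59878485 0.00798108]
```

View pics/w19.png

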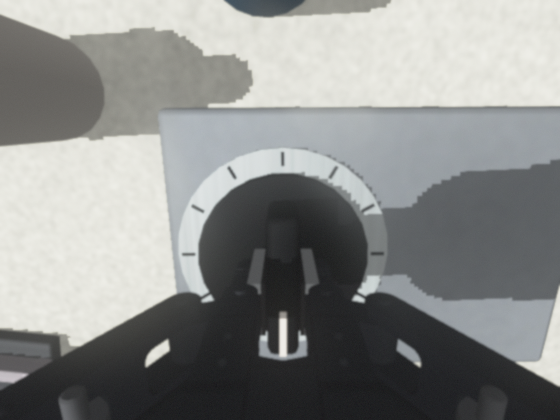

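Bar lies on a tick (col 282, rows 158 and on). Release and lift.

Call:
carry_out(series="0 0 0 0 0.5;0 0 0 0 0.5;0 0 0 0 0.5;0 0 -1.5 0 0.5;0 0 -4 0 0.5;0 0 -5 0 0.5;-4 0 -4 0 0.5;-4 0 -1 0 0.5")

```text
clock: 24.9
tcp_pos: [0.5658, -0.1988, 0.2462]
orientation: [3.139, -0.058, 0.01]
contact_force: [0.6, -0.1, 1.0]
grip_width: 0.0426
```

Run:
```python
from h import *
plan([.645,-.2015,.086],-92)
w,v=wrist();save(w,'w20')
s=eyes.grab_frame('scene');save(s,'s20')
for n,z in(('dial_grip',.0935),('dial_pointer',.0725)):
  for p,q in((w,v),(s,s)):
    for d in spotter.mark_of(p,n)[:1]: print(n,round(d['confidence'],2),np.round(d['uv'],1),np.round(at_z(q,d['uv'],z),4))
```

```text
clk 24.9 tcp [ 0.5658 -0.1988  0.2462] F [ 0.6 -0.1  1. ] w 0.0426 j [ 0.24  0.34 -0.    1.74  0.    1.05 -1.38]
y-head -92.1 tilt [ 0.007 -0.002 -1.   ]
shift now [ 7.82 -0.05 16.07]
yaw -0.002 rows 0.0 then shift [ 7.82 -0.03 16.07] yhead after -92.0
yaw 3.139 rows 16.8 then shift [-7.82  0.03 16.07] yhead after 88.0
dial_grip 0.66 [282.9 107.7] [ 0.646  -0.2025  0.0935]
dial_grip 0.84 [238.6 242.7] [ 0.6474 -0.198   0.0935]
dial_pointer 0.95 [281.  150.9] [ 0.6077 -0.1993  0.0725]
dial_pointer 0.86 [238.8 230.8] [ 0.6058 -0.1958  0.0725]
```

View pics/w20.png

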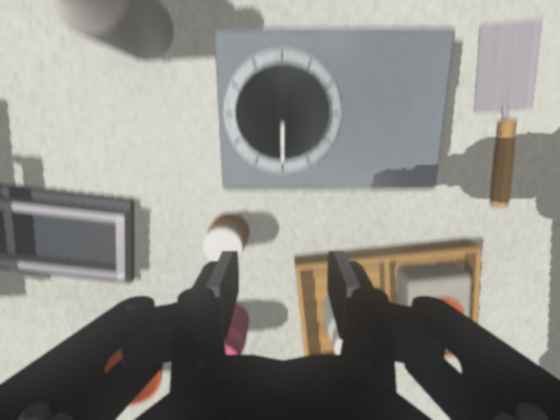

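View pics/s20.png

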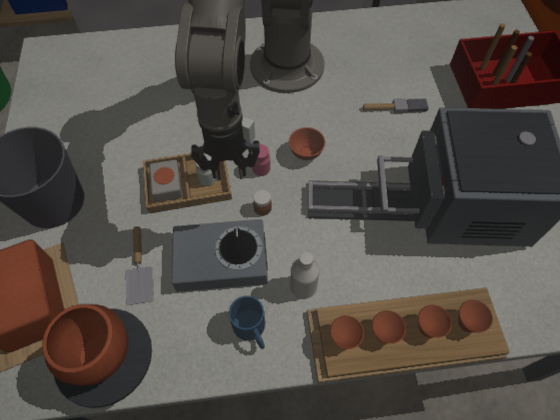

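Run:
```python
from h import *
plan([.46,.25,.31])
```

```text
clk 25.2 tcp [ 0.5656 -0.1981  0.242 ] F [ 0.5  0.9 -0.6] w 0.0423 j [ 0.24  0.35 -0.    1.74  0.    1.05 -1.38]
y-head -92.1 tilt [ 0.001  0.    -1.   ]
shift now [-12.19 -44.39  -6.8 ]
```

Call:
carry_out(series="-1.5 -5.5 -4 0 0.5;-1.5 -5.5 -3 0 0.5;-1.5 -5.5 0 0 0.5;-1.5 -5.5 0 0 0.5;-1.5 -5.5 0 0 0.5;-1.5 -5.5 0 0 0.5;-1.5 -5.5 0 0 0.5;-1.5 -5.5 0 0 0.5")

```text
clock: 26.2
tcp_pos: [0.4628, 0.241, 0.3065]
orientation: [-3.141, 0.058, 0.001]
contact_force: [0.2, 0.7, 0.2]
grip_width: 0.0428
```

Run:
```python
from h import *
plan([.46,.25,.31])
w,v=wrist();save(w,'w21')
```

```text
clk 26.2 tcp [0.4628 0.241  0.3065] F [0.2 0.7 0.2] w 0.0428 j [-0.33  0.18 -0.3   1.82  0.06  1.15 -2.26]
y-head -92.1 tilt [-0.  0. -1.]
shift now [-0.32 -0.89 -0.35]
```

View pics/w21.png

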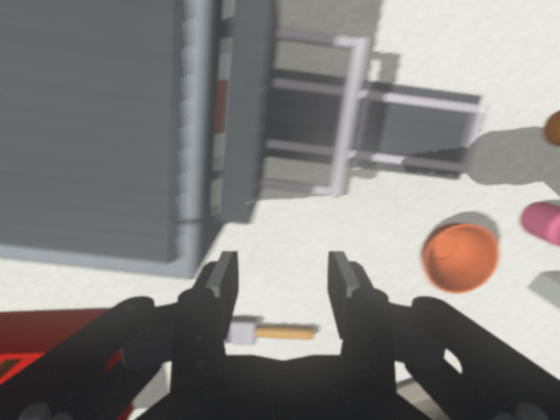

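Run:
```python
from h import *
w,v=wrist()
c=cv2.resize(w['color'][0:240,160:300],(700,600)[::1],interpolation=cv2.INTER_CUBIC) if 0 else cv2.resize(w['color'][0:240,150:300],None,fx=2.5*2,fy=2.5,interpolation=cv2.INTER_CUBIC)
cv2.imwrite('pics/c21.png',c)
d=np.array([.156,.988,0]);C=-v['R'].T@v['t'];print('cam',C,'along',C@d)
for name,u,zz in(('kilnedge',[209,105],.241),('red L',[215,105],.185),('red R',[227,105],.185),('door rear',[229,105],.185),('door front',[272,105],.185)):
    X=at_z(v,u,zz);g=(X-C);t=(.3635-C@d)/(g@d);print(name,np.round(X,4),'along',round(X@d,4),'z at face .3635:',round((C+g*t)[2],4))
```

```text
cam [0.52823997 0.24733104 0.44199076] along 0.32676850015726167
kilnedge [0.538 0.292 0.241] along 0.3725 z at face .3635: 0.2804
red L [0.5406 0.2999 0.185 ] along 0.3806 z at face .3635: 0.2668
red R [0.5404 0.2907 0.185 ] along 0.3715 z at face .3635: 0.2311
door rear [0.5404 0.2892 0.185 ] along 0.37 z at face .3635: 0.2238
door front [0.5395 0.2564 0.185 ] along 0.3374 z at face .3635: -0.4421
```

View pics/c21.png

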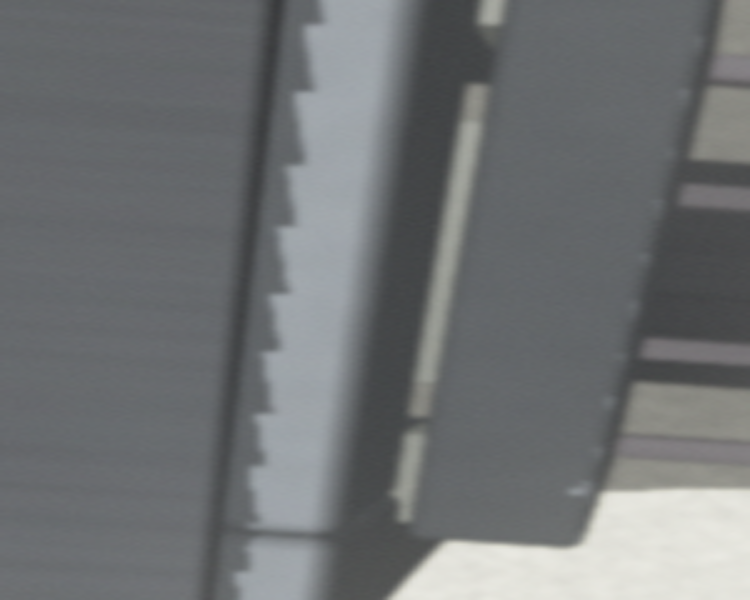

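Run:
```python
from h import *
plan([.46,.25,.31])
w,v=wrist();save(w,'w22')
cv2.imwrite('pics/c22.png',cv2.resize(w['color'][0:240,150:300],None,fx=5,fy=2.5,interpolation=cv2.INTER_CUBIC))
d=np.array([.156,.988,0]);C=-v['R'].T@v['t'];print('cam',C,'along',C@d)
```

```text
clk 26.3 tcp [0.4605 0.2466 0.3066] F [ 0.1 -0.   0.4] w 0.0428 j [-0.34  0.18 -0.31  1.82  0.06  1.15 -2.26]
y-head -91.5 tilt [-0.002  0.004 -1.   ]
shift now [-0.06 -0.34 -0.34]
cam [0.52927512 0.24427433 0.44182198] along 0.32390995623555496
```

View pics/c22.png

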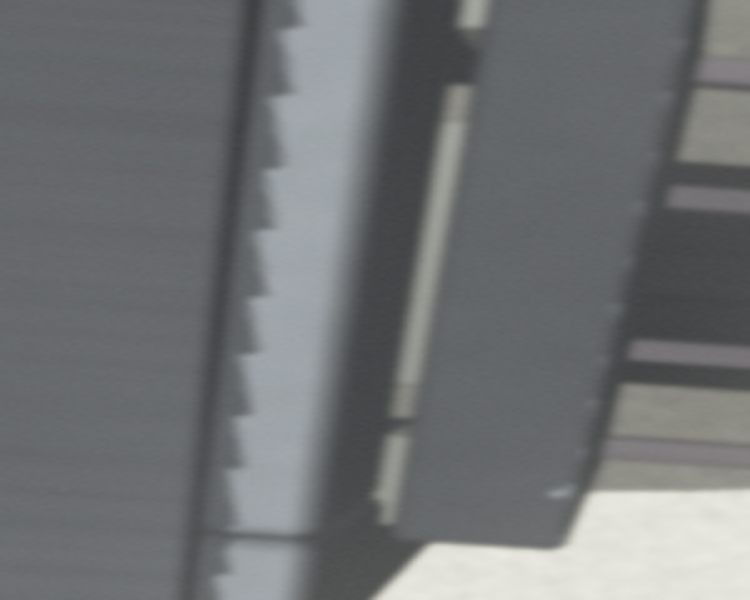

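Run:
```python
from h import *
o=r.get_obs();print(o['contact_force'],o['clock']);print(r.hand_in())
```

```text
[ 0.40784143 -0.79366985 -0.16454043] 26.35
the job is handed in; nothing more can be done
None
```

I did all three steps in the order asked and handed the job in at 26.4 s, with the arm clear of everything. One check, on how the door sits against the kiln, did not fully settle.

- **Jar:** I lifted the white jar off the controller and set it in the tray's empty bay. The pictures show it upright near the middle of the bay.
- **Car:** I pushed at the middle of the push bar, within about 2 mm. It stopped dead, and raising the push from about 25 N to 33 N moved it no further. The door sat square, with no twist, and its back was within about 3 mm of the kiln face by the cameras.
- **Dial:** I turned it 120° clockwise, which is four clicks, and let go. The pointer went from about -62° to about 180° in the world frame and rests on a tick mark.
- **Bystanders:** The bottle, amber jar and spatula look undisturbed in the last scene picture. I checked this by eye only.

**Unsettled:** A thin pale and red sliver shows behind the door's top edge. It could be a mouth slightly taller than the door, or a gap of 2–3 mm, and the cameras cannot tell these apart. I judged the car home because it stopped rigidly and stayed square.

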